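# Find the brass cable gland by weight and put it in the enclosure

## Task

Three identical closed boxes on the panel-building bench each hold one cable gland, but only one gland is brass and makes its box clearly heavier. Heft the closed boxes to find the heavy one, take off its lid and lay it on the bench, then lift out the brass gland and put it in the open cream enclosure. Leave the other two boxes standing on the bench with their lids on.

Things in the scene. Friction and masses are not known exactly. Their poses are not given: they have to be found in the camera images.
- lid_1: Blue loose lid of grey box 1. Plate 136 x 56 x 4 mm; below it a 5 mm deep plug, loose in the box mouth; on top, centred, a yellow grip bar 50 mm long (x), 12 thick (y), 16 high. Origin: centre of the plate's underside, x along its length, z up; z = 0.060 closed, 0.005 lying on the bench. Lids are centred on and in line with their boxes. Lifting a box carries its lid; lifting the bar takes only the lid.
- lid_2: Lid of box 2, same as lid_1. The boxes: 140 mm long (lid's x), 62 wide (y), 60 high, walls and floor 3. Heft a box across its 62 mm width at about half height, level, fingers clear of the lid, 20 mm or more off the bench. Weight with lid: 0.22 to 0.25 kg, the heavy one 0.5 to 0.6 kg, any of the three. The bench at x 0.64 to 0.71, y -0.2 to 0.2 is free for the lid, laid along y.
- lid_3: Lid of box 3, same as lid_1. In each box a gland stands upright within 4 mm of its centre: 38 mm diameter (41 mm hexagon 17 to 25 mm up; top 4 mm tapered), 48 high, foot 3 mm above the box's underside, between black bars 13 mm high. Over 45 mm is free either side of it along the box: pick it with fingers closing along the box's length. Two are grey plastic (30 g), one brass (0.31 to 0.38 kg).
- enclosure: Open cream plastic wiring enclosure fixed to the bench: 170 mm (x) x 160 mm (y) x 55 mm high outside, walls and floor 4 mm, empty inside, round knock-out marks on two walls. Origin: centre of its underside; z up.
There are look-alikes about, which are no part of the job. Leave any green or red look-alike of the lid_2 alone.

How it is judged (in metres and radians):
On the way:
1. a closed box is lifted at least 20 mm off the bench, its lid riding on it untouched by the fingers (((height (world z) of lid_1 above 0.08 m and angle between lid_1's own z axis and vertical below 0.35 rad and contact force between the fingers and lid_1 below 0.5 N) or (height (world z) of lid_2 above 0.08 m and angle between lid_2's own z axis and vertical below 0.35 rad and contact force between the fingers and lid_2 below 0.5 N) or (height (world z) of lid_3 above 0.08 m and angle between lid_3's own z axis and vertical below 0.35 rad and contact force between the fingers and lid_3 below 0.5 N))), for 0.2 s.
At the end, for the whole second after the job is handed in: The enclosure bears the brass gland and nothing else (2.6 to 4.1 N); the opened box's lid lies at rest on the bench (origin below 30 mm), not in the enclosure; the other two lids are at rest, closed on their boxes on the bench (origin 50 to 70 mm high, tilt under 10 degrees) (contact force between enclosure and anything else between 2.6 and 4.1 N and ((height (world z) of lid_1 below 0.03 m and linear speed of lid_1 below 0.03 m/s and contact force between enclosure and lid_1 below 0.02 N and (height (world z) of lid_2 between 0.05 and 0.07 m and angle between lid_2's own z axis and vertical below 0.17 rad and linear speed of lid_2 below 0.03 m/s) and (height (world z) of lid_3 between 0.05 and 0.07 m and angle between lid_3's own z axis and vertical below 0.17 rad and linear speed of lid_3 below 0.03 m/s)) or (height (world z) of lid_2 below 0.03 m and linear speed of lid_2 below 0.03 m/s and contact force between enclosure and lid_2 below 0.02 N and (height (world z) of lid_1 between 0.05 and 0.07 m and angle between lid_1's own z axis and vertical below 0.17 rad and linear speed of lid_1 below 0.03 m/s) and (height (world z) of lid_3 between 0.05 and 0.07 m and angle between lid_3's own z axis and vertical below 0.17 rad and linear speed of lid_3 below 0.03 m/s)) or (height (world z) of lid_3 below 0.03 m and linear speed of lid_3 below 0.03 m/s and contact force between enclosure and lid_3 below 0.02 N and (height (world z) of lid_1 between 0.05 and 0.07 m and angle between lid_1's own z axis and vertical below 0.17 rad and linear speed of lid_1 below 0.03 m/s) and (height (world z) of lid_2 between 0.05 and 0.07 m and angle between lid_2's own z axis and vertical below 0.17 rad and linear speed of lid_2 below 0.03 m/s)))); the robot touches nothing.
It also fails if it takes over 72 s, if anything falls off the work surface, if the arm or the gripper's body presses on something with over 40 N, if the wrist force passes 120 N, or if a joint passes its speed limit or range.

## Robot

A 6-joint arm with a two-finger parallel gripper is mounted at the origin on the work surface. World frame = base frame: x ahead of the robot, y to its left, z up, the work surface at z = 0. Lengths are in m, angles in degrees, forces in N, time in s.
With the tool pointing down it reaches from about 0.325 to 0.75 m from the base axis. Payload 7.6 kg.
Tool frame: the origin (TCP) lies on the centre line of the jaws, within the pads' length; the fingertips stand ahead of it and the grasp point (between the pads) lies 8 mm behind it (robot.nose_length is the z of the fingertips in the tool frame, in m); z points along the fingers, y is the line along which they close (so a half turn about z gives the same grasp; the last joint's range is limited). The gripper opens to 85 mm and grips with 20 to 120 N. Pads are 22 mm wide; open, the fingers measure 114 mm over their backs; the gripper's body (76 mm by 85 mm) begins 54 mm behind the grasp point. The pads swing forward as they close: fully open they stand 13 mm farther back than shut.
Start: joints at [-67.569, 2.991, 80.254, -0, 96.75, -4.028], TCP at [0.234, -0.47, 0.242] pointing down, gripper open.
Joint ranges: [-166.34, 166.34], [-52.06, 124.39], [6.96, 135.62], [-60.46, 240.46], [14.63, 156.25], [-167.68, 167.68]. Speed limits (degrees/s): [147.25, 147.25, 172.46, 180, 180, 180].

## Interface

Orientations are given as [roll, pitch, yaw] about the fixed x, y, z axes, in that order (R = Rz(yaw) Ry(pitch) Rx(roll)).
In Python, from cell import robot, cams gives the robot as it stands.
- The arm moves only by the shell command python3 -m jog 'ROWS' [OPENING] [FORCE]. ROWS is text: rows parted by semicolons, each of 6 numbers parted by spaces: the shift along the tool's x, y, z in units of 30 mm (1.0 is 30 mm), then the turn, a rotation vector about the tool's x, y, z in units of 5 degrees (1.0 is 5 degrees). In form: dx dy dz wx wy wz; .... A call has 1 to 10 rows; each row shifts and turns the commanded pose from where the row before left it, along the tool's axes as they then stand; what a row does not reach is not made up. A row lasts 1/12 s, in which the tool goes at most 41.7 mm and 7.16 degrees, less where a joint would pass 70% of its speed; a pose out of reach is approached as far as the arm can. A call is refused whole if a number of a shift passes 1 or a number of a turn 1, either way. A call with a gripper value outside its range is refused whole. OPENING is the closure, from 0 (fully open) to 1 (shut), set as the call begins (- or left out, the last holds). The fingers move at their own pace and stop on an object; FORCE is the grip in N (left out, the last holds). Time passes only in rows, so rows that do not move let the fingers close. It gives the time, the measured TCP pose, the force, the opening and the grip force at its end, in the units of the state.
- robot.read_state(): the state, without advancing time (a new reading comes with each control period).
- cams.get_image(name): name is "side" or "top"; returns the picture (420x560x3 uint8, red, green, blue); there is no depth.
- cams.camera_info(name): a dict with "K" (3x3 intrinsics, pixels), "position" and "orientation" of the camera in the world. Camera axes: x right, y up, looking along -z (the intrinsics and any distortion apply to the point x, -y, -z); pixel columns grow to the right and rows downward; lengths in m; the calibration is good to about 2 mm. A picture is of the moment at which its call begins. camera_info takes no time and is no camera call.
- robot.hand_in(): hands the job in; it is judged then, once.
The state is a dict: "clock": time; "q": joint angles; "qd": joint speeds; "joint_efforts": joint torques, N m; "tool_pos": TCP position; "ee_rot": TCP orientation; "contact_force": force on the tool from outside, world axes, zero at the start; "ft_torque": the same for the moment, N m; "opening": finger opening in m; "grasp_force": force on a finger pad.
Only numpy, scipy, OpenCV 4.12 (cv2) and the standard library are available. Lean on these libraries where they do the work, as an engineer would, in place of code of your own. Each camera call takes 0.05 s, during which the arm holds its last target. There are 200 camera calls.

## Working session

There is one attempt and no reset: what is moved stays moved. The work goes in short steps, Python scripts to look and compute and a shell command to move; the robot and the scene stay as the last step left them, time stands still between calls to the robot, and variables do not carry over. Pictures are saved under pics/ and viewed, at most 10 in all, crops included, and the job is handed in when it is done.

```bash
ls; mkdir -p pics
python3 - <<'E'
from cell import robot,cams
import cv2
for n in("top","side"):
    im=cams.get_image(n); cv2.imwrite(f"pics/{n}0.png",im[...,::-1]); print(n,cams.camera_info(n))
print(robot.read_state(),robot.nose_length)
E
```

```text
pics
top {'K': array([[502.19497354,   0.        , 275.58401523],
       [  0.        , 502.19497354, 214.40699837],
       [  0.        ,   0.        ,   1.        ]]), 'position': array([ 0.15464304, -0.06263088,  1.40449047]), 'orientation': array([ 10.33404659,   0.13436236, -89.53640409])}
side {'K': array([[483.24657968,   0.        , 276.50319931],
       [  0.        , 483.24657968, 209.42582636],
       [  0.        ,   0.        ,   1.        ]]), 'position': array([-0.13362859,  0.61056002,  0.80396555]), 'orientation': array([  49.55528211,   -0.52138342, -141.24760846])}
{'clock': 0.1, 'q': array([-6.75691838e+01,  3.02451250e+00,  8.03067066e+01, -1.51674663e-03,
        9.67494530e+01, -4.02818304e+00]), 'qd': array([-0.02753754, -0.04608946, -0.31012273,  0.02887587,  0.07526774,
        0.00967501]), 'joint_efforts': array([ 1.58459694e-03, -3.82580709e+01, -3.60986102e+01, -7.88954907e-06,
        4.76005182e-03, -6.08639667e-06]), 'tool_pos': array([ 0.23383376, -0.46977051,  0.24155276]), 'ee_rot': array([-1.79919421e+02, -4.16422043e-03,  2.64588191e+01]), 'contact_force': array([-0.5611264 , -0.19149931,  0.53169689]), 'ft_torque': array([ 0.00305745, -0.03677912,  0.06317855]), 'grasp_force': 0.0, 'opening': 0.08555070236902197} 0.011
```

View pics/top0.png

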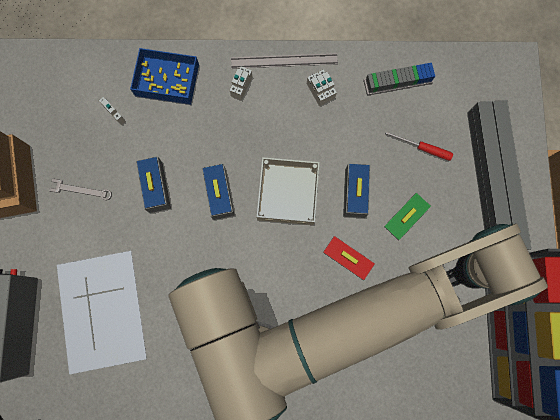

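View pics/side0.png

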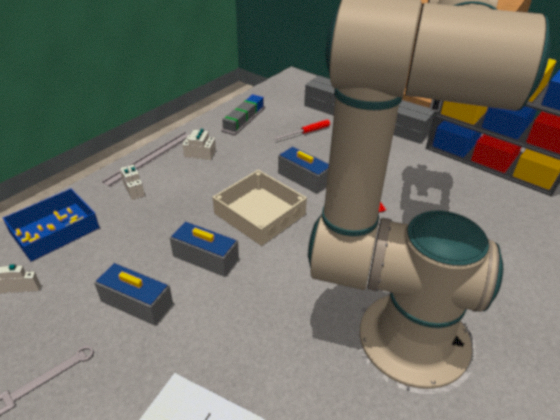

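The top view shows three blue lids with yellow bars at about (151,182), (217,190) and (358,188), and the enclosure at (289,190). The green (408,215) and red (349,258) look-alikes and the blue bin (165,75) are not ours. Next I measure the lids, and make one enlarged crop to confirm them.

```bash
cat > h.py <<'E'
import numpy as np,cv2
from scipy.spatial.transform import Rotation as R
from cell import robot,cams
def cast(n,uv,z):
    c=cams.camera_info(n);K=c["K"];p=c["position"];M=R.from_euler("xyz",c["orientation"],degrees=True).as_matrix()
    uv=np.atleast_2d(uv).astype(float)
    d=np.c_[(uv[:,0]-K[0,2])/K[0,0],-(uv[:,1]-K[1,2])/K[1,1],-np.ones(len(uv))]@M.T
    return (p+d*((z-p[2])/d[:,2])[:,None])[:,:2]
def proj(n,P):
    c=cams.camera_info(n);K=c["K"];M=R.from_euler("xyz",c["orientation"],degrees=True).as_matrix()
    q=(np.atleast_2d(P)-c["position"])@M
    return np.c_[K[0,2]+K[0,0]*q[:,0]/-q[:,2],K[1,2]+K[1,1]*q[:,1]/q[:,2]]
def blobs(im,lo,hi,amin):
    m=cv2.inRange(cv2.cvtColor(im,cv2.COLOR_RGB2HSV),lo,hi)
    return [c for c in cv2.findContours(m,cv2.RETR_EXTERNAL,cv2.CHAIN_APPROX_NONE)[0] if cv2.contourArea(c)>amin]
def rect(n,c,z):
    r=cv2.minAreaRect((cast(n,c[:,0],z)*1000).astype(np.float32))
    (w,h),a=r[1],r[2]
    if w<h:w,h,a=h,w,a+90
    return np.round(r[0],1),round(w),round(h),round((a+90)%180-90,1)
E
cat > m.py <<'E'
from h import *
for n in("top","side"):
    im=cams.get_image(n)
    print(n,"bars z.08");
    for c in blobs(im,(22,130,100),(32,255,255),25):
        r=rect(n,c,.08)
        if 35<r[1]<70: print(c.mean((0,1)).round(),*r)
    print("lids z.064")
    for c in blobs(im,(103,110,40),(125,255,255),200):
        r=rect(n,c,.064)
        if 110<r[1]<160: print(c.mean((0,1)).round(),*r)
E
python3 m.py
python3 - <<'E'
from h import *
im=cams.get_image("top")
# enclosure cream
for c in blobs(im,(12,10,150),(40,110,255),1500):
    if cv2.contourArea(c)<9000: print("cream",c.mean((0,1)),rect("top",c,.055))
cv2.imwrite("pics/crop.png",cv2.resize(im[140:290,120:440,::-1],None,fx=2.4,fy=2.4,interpolation=cv2.INTER_CUBIC))
E
```

```text
top bars z.08
[409. 214.] [ 398.6 -415. ] 45 9 -45.4
[216. 188.] [467.5 104.9] 47 11 12.7
[359. 187.] [ 474.5 -283.2] 48 11 -6.2
[149. 180.] [487.3 287.5] 47 11 12.9
[179.  88.] [757.5 218.3] 41 18 62.8
lids z.064
[550. 390.] [ -52.  -757.3] 127 51 -5.3
[358. 188.] [ 474.8 -282.6] 135 55 -1.4
[217. 189.] [468.1 104.9] 135 55 11.9
[150. 182.] [487.3 287.4] 135 55 12.9
side bars z.08
[130. 279.] [484.3 290.8] 55 16 12.3
[203. 234.] [465.4 109.9] 52 19 12.5
[305. 156.] [ 472.6 -274.7] 52 22 -3.7
lids z.064
[132. 283.] [487.1 289.4] 133 55 13.0
[203. 239.] [468.4 107.9] 134 55 12.2
[304. 161.] [ 475. -279.] 133 54 -2.6
cream [233.96959459 378.79391892] (array([-36.9,  53.4]), 225, 109, 17.7)
cream [370.8380744  324.82056893] (array([ 106.3, -310.6]), 387, 96, -66.8)
cream [206.32467532 308.37662338] (array([146.9, 123.4]), 158, 110, 20.9)
cream [317.02355072  19.87318841] (array([ 984.2, -159.3]), 327, 125, -89.6)
```

View pics/crop.png

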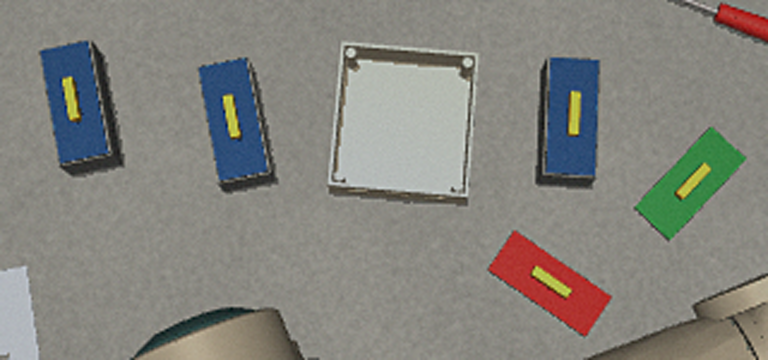

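The crop confirms three blue-lidded boxes, with the enclosure between the second and third; the red and green lids are flat decoys. The sizes measured (135x55) agree with the given lid. I start with box C, the closest.

```bash
cat > go.py <<'E'
import sys
from h import *
a=list(map(float,sys.argv[1:])); s=robot.read_state(); p=np.array(s["tool_pos"]); e=s["ee_rot"]
A=R.from_euler("xyz",e,degrees=True)
def rep(x,y,z,yaw):
    T=R.from_euler("xyz",[180,0,yaw],degrees=True)
    print("turn units",((A.inv()*T).as_rotvec(degrees=True)/5).round(2),"then shift",(T.inv().apply(np.array([x,y,z])-p)/.03).round(2))
print("t",s["clock"],"pos",p.round(4),"rot",np.round(e,2),"F",np.round(s["contact_force"],2),"open",round(s["opening"],4),"grip",round(s["grasp_force"],1))
if a: rep(*a)
E
python3 go.py .475 -.2805 .13 -2; python3 -c "
from h import *
p=np.array([[263,158],[319,162.5],[315,221],[257.5,217]])
P=cast('top',p,.055);print(P.round(3),P.mean(0));print(proj('side',[*P.mean(0),.0]))"
```

```text
t 0.25 pos [ 0.2339 -0.4699  0.2419] rot [-179.96   -0.     26.46] F [ 0.43  0.64 -0.16] open 0.0851 grip 0.0
turn units [-0.01  0.    5.69] then shift [ 7.81 -6.59  3.73]
[[ 0.56  -0.021]
 [ 0.548 -0.177]
 [ 0.383 -0.165]
 [ 0.393 -0.008]] [ 0.47128273 -0.092851  ]
[[261.23929219 213.4065804 ]]
```

```bash
python3 -m jog '0 0 0 0 0 0.95; 0 0 0 0 0 0.95; 0 0 0 0 0 0.95; 0 0 0 0 0 0.95; 0 0 0 0 0 0.95; 0 0 0 0 0 0.94' 0 && python3 -m jog '0.98 -0.82 0.2 0 0 0; 0.98 -0.82 0.4 0 0 0; 0.98 -0.82 0.4 0 0 0; 0.98 -0.82 0.4 0 0 0; 0.98 -0.82 0.4 0 0 0; 0.98 -0.82 0.4 0 0 0; 0.98 -0.82 0.4 0 0 0; 0.95 -0.85 0.4 0 0 0; 0 0 0 0 0 0' && python3 go.py .475 -.2805 .028 -2
```

```text
clock: 0.75
tool_pos: [0.2339, -0.47, 0.2422]
ee_rot: [-180.0, 0.0, -2.2]
contact_force: [0.7, 1.1, 0.5]
opening: 0.0854
grasp_force: 0.0
clock: 1.5
tool_pos: [0.4778, -0.2755, 0.1491]
ee_rot: [-179.8, 0.1, -1.7]
contact_force: [0.0, -0.3, -1.3]
opening: 0.0857
grasp_force: 0.0
t 1.5 pos [ 0.4778 -0.2755  0.1491] rot [-1.7977e+02  1.4000e-01 -1.6600e+00] F [ 0.02 -0.25 -1.28] open 0.0857 grip 0.0
turn units [-0.05  0.03  0.07] then shift [-0.09  0.17  4.04]
```

```bash
python3 -m jog '0 0 0.5 0 0 0; 0 0 0.5 0 0 0; 0 0 0 0 0 0; 0 0 0 0 0 0' >/dev/null&& python3 go.py .475 -.2805 .028 -2
```

```text
t 1.8333 pos [ 0.4745 -0.2804  0.1218] rot [-1.7995e+02  9.0000e-02 -2.0000e+00] F [-0.29 -0.01 -0.06] open 0.0856 grip 0.0
turn units [-0.01  0.02  0.  ] then shift [0.02 0.   3.13]
```

```bash
python3 -m jog '0 0 0.5 0 0 0; 0 0 0.5 0 0 0; 0 0 0.5 0 0 0; 0 0 0.5 0 0 0; 0 0 0.5 0 0 0; 0 0 0.4 0 0 0; 0 0 0.2 0 0 0; 0 0 0 0 0 0' && python3 -m jog '0 0 0 0 0 0; 0 0 0 0 0 0; 0 0 0 0 0 0; 0 0 0 0 0 0; 0 0 0 0 0 0; 0 0 0 0 0 0' 1 45 &&python3 go.py
```

```text
clock: 2.5
tool_pos: [0.4745, -0.2805, 0.0285]
ee_rot: [-180.0, 0.1, -2.0]
contact_force: [-0.2, 0.4, -0.3]
opening: 0.0853
grasp_force: 0.0
clock: 3.0
tool_pos: [0.4761, -0.282, 0.0315]
ee_rot: [179.8, -0.2, -2.0]
contact_force: [0.0, -4.1, 6.6]
opening: 0.0612
grasp_force: 51.8
t 3.0 pos [ 0.4761 -0.282   0.0315] rot [179.81  -0.2   -2.01] F [ 0.01 -4.1   6.58] open 0.0612 grip 51.8
```

```bash
python3 -m jog '0 0 -0.2 0 0 0; 0 0 -0.3 0 0 0; 0 0 -0.4 0 0 0; 0 0 -0.4 0 0 0; 0 0 -0.2 0 0 0; 0 0 0 0 0 0; 0 0 0 0 0 0; 0 0 0 0 0 0;  0 0 0 0 0 0' && for i in 1 2 3 4; do python3 -m jog '0 0 0 0 0 0' |grep contact; done
```

```text
clock: 3.75
tool_pos: [0.4745, -0.2803, 0.0735]
ee_rot: [-180.0, 0.1, -2.0]
contact_force: [0.7, 0.1, -5.7]
opening: 0.0612
grasp_force: 50.8
contact_force: [-0.9, -0.6, -4.7]
contact_force: [0.4, 0.6, -5.6]
contact_force: [0.1, 0.2, -5.8]
contact_force: [0.1, -0.2, -5.5]
```

Box C weighs about 5.5 N (0.56 kg), so it is the heavy one. I set it back down and release it.

```bash
python3 -m jog '0 0 0.3 0 0 0; 0 0 0.4 0 0 0; 0 0 0.3 0 0 0; 0 0 0.2 0 0 0; 0 0 0.15 0 0 0; 0 0 0.1 0 0 0; 0 0 0.05 0 0 0; 0 0 0 0 0 0; 0 0 0 0 0 0' && python3 -m jog '0 0 0 0 0 0; 0 0 0 0 0 0; 0 0 0 0 0 0; 0 0 0 0 0 0; 0 0 0 0 0 0' 0 && python3 -m jog '0 0 -0.3 0 0 0; 0 0 -0.8 0 0 0; 0 0 -0.9 0 0 0; 0 0 -0.9 0 0 0; 0 0 -0.9 0 0 0; 0 0 -0.9 0 0 0; 0 0 0 0 0 0; 0 0 0 0 0 0;0 0 0 0 0 0' && python3 m.py && python3 go.py
```

```text
clock: 4.83
tool_pos: [0.4753, -0.2807, 0.0316]
ee_rot: [180.0, -0.0, -2.0]
contact_force: [-8.4, 6.2, 12.4]
opening: 0.061
grasp_force: 52.5
clock: 5.25
tool_pos: [0.4751, -0.2807, 0.0293]
ee_rot: [180.0, -0.0, -2.0]
contact_force: [-0.2, 0.4, -0.2]
opening: 0.0855
grasp_force: 0.0
clock: 6.0
tool_pos: [0.4748, -0.2804, 0.17]
ee_rot: [-180.0, 0.0, -2.0]
contact_force: [0.3, 0.3, 0.3]
opening: 0.0857
grasp_force: 0.0
top bars z.08
[409. 214.] [ 398.6 -415. ] 45 9 -45.4
[216. 188.] [467.6 104.6] 47 11 12.7
[149. 181.] [487.  287.5] 48 11 13.9
[179.  88.] [757.5 218.3] 41 18 62.8
lids z.064
[550. 390.] [ -52.  -757.3] 127 51 -5.3
[217. 189.] [468.1 104.9] 135 55 11.9
[150. 182.] [487.2 287.4] 135 55 12.9
side bars z.08
[130. 279.] [484.3 290.8] 55 17 12.6
[203. 234.] [465.3 109.9] 52 19 12.5
[304. 157.] [ 469.5 -267.2] 50 18 -3.5
lids z.064
[132. 284.] [487.  289.3] 133 55 13.4
[203. 239.] [468.4 107.8] 133 55 12.1
[303. 162.] [ 474.2 -273.4] 134 54 -4.1
t 6.1 pos [ 0.4744 -0.2802  0.1689] rot [-1.7993e+02  1.2000e-01 -1.9900e+00] F [-0.57  0.01 -1.16] open 0.0851 grip 0.0
```

Run:
```python
from h import *
im=cams.get_image("side");cv2.imwrite("pics/s1.png",cv2.resize(im[90:240,240:400,::-1],None,fx=4,fy=4,interpolation=cv2.INTER_CUBIC))
```

```text
(no output)
```

View pics/s1.png

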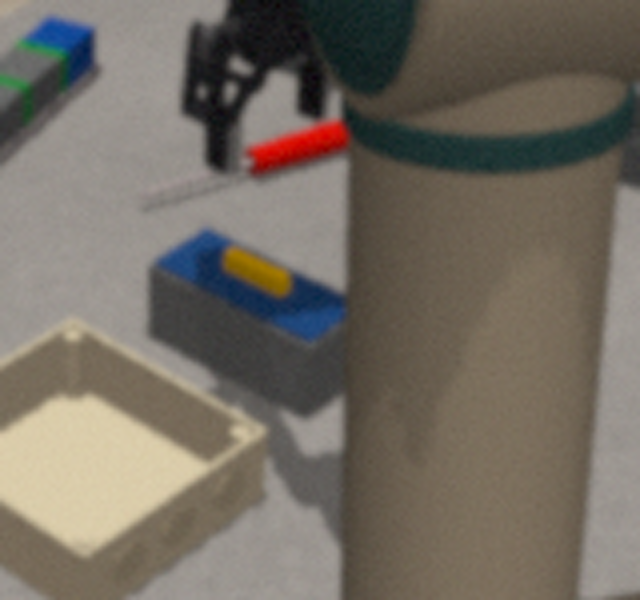

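The box is level and its lid is seated, but it has shifted about 6 mm in +y: its bar sits at crop px (257,272) and its lid ends near (205,232) and (350,300). I re-aim at (0.474,-0.2745), yaw -3.7, and grip the bar.

```bash
python3 go.py .474 -.2745 .079 -3.7
```

```text
t 6.15 pos [ 0.4745 -0.2802  0.1689] rot [-1.7992e+02  1.2000e-01 -1.9900e+00] F [ 0.25  0.31 -1.01] open 0.0854 grip 0.0
turn units [-0.01  0.03  0.34] then shift [-0.03 -0.19  3.  ]
```

```bash
python3 -m jog '0 0 0 0 0 0.34; -0.03 -0.19 0.5 0 0 0; 0 0 0.6 0 0 0; 0 0 0.6 0 0 0; 0 0 0.6 0 0 0; 0 0 0.4 0 0 0; 0 0 0.3 0 0 0; 0 0 0 0 0 0' 0 && python3 -m jog '0 0 0 0 0 0; 0 0 0 0 0 0; 0 0 0 0 0 0; 0 0 0 0 0 0; 0 0 0 0 0 0; 0 0 0 0 0 0; 0 0 0 0 0 0; 0 0 0 0 0 0' 1 30 &&python3 go.py
```

```text
clock: 6.82
tool_pos: [0.4734, -0.2742, 0.0778]
ee_rot: [-179.9, 0.2, -3.7]
contact_force: [0.2, -0.1, 0.2]
opening: 0.0854
grasp_force: 0.0
clock: 7.48
tool_pos: [0.4747, -0.2753, 0.0808]
ee_rot: [179.9, -0.1, -3.7]
contact_force: [0.7, -1.6, 1.1]
opening: 0.0112
grasp_force: 31.7
t 7.4833 pos [ 0.4747 -0.2753  0.0808] rot [ 1.7993e+02 -6.0000e-02 -3.7000e+00] F [ 0.71 -1.6   1.13] open 0.0112 grip 31.7
```

```bash
python3 -m jog '0 0 -0.2 0 0 0; 0 0 -0.4 0 0 0; 0 0 -0.6 0 0 0; 0 0 -0.6 0 0 0; 0 0 -0.6 0 0 0; 0 0 -0.3 0 0 0; 0 0 0 0 0 -0.5; 0 0 0 0 0 -1; 0 0 0 0 0 -1;  0 0 0 0 0 -1' && python3 -m jog '0 0 0 0 0 -1;0 0 0 0 0 -1;0 0 0 0 0 -1;0 0 0 0 0 -1;0 0 0 0 0 -1;0 0 0 0 0 -1;0 0 0 0 0 -1;0 0 0 0 0 -1;0 0 0 0 0 -1;0 0 0 0 0 -1' >/dev/null && python3 -m jog '0 0 0 0 0 -1;0 0 0 0 0 -1;0 0 0 0 0 -1;0 0 0 0 0 -1;0 0 0 0 0 -1;0 0 0 0 0 -0.25; 0 0 0 0 0 0; 0 0 0 0 0 0' && python3 go.py .675 -.13 .1 90
python3 - <<'E'
from h import *
for n in("top","side"):
    cv2.imwrite(f"pics/{n}2.png",cams.get_image(n)[...,::-1])
E
```

```text
clock: 8.32
tool_pos: [0.4744, -0.2745, 0.1615]
ee_rot: [-180.0, 0.0, 14.1]
contact_force: [-0.7, -0.8, -0.6]
opening: 0.0112
grasp_force: 31.5
clock: 9.82
tool_pos: [0.4744, -0.2747, 0.1614]
ee_rot: [-180.0, -0.0, 89.9]
contact_force: [0.1, 0.3, 0.0]
opening: 0.011
grasp_force: 31.5
t 9.8167 pos [ 0.4744 -0.2747  0.1614] rot [-1.800e+02 -1.000e-02  8.993e+01] F [0.08 0.27 0.01] open 0.011 grip 31.5
turn units [-0.   -0.   -0.01] then shift [4.82 6.69 2.05]
```

View pics/side2.png

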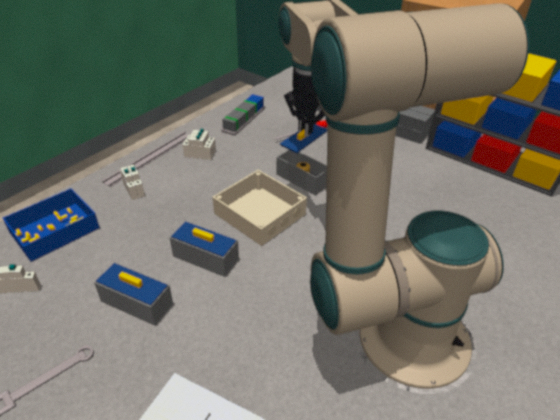

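The lid is held level and the brass gland shows in the open box at side px (303,167). Now I carry the lid over to the free strip.

```bash
python3 -m jog '0.6 0.84 0 0 0 0;0.6 0.84 0 0 0 0;0.6 0.84 0 0 0 0;0.6 0.84 0 0 0 0;0.6 0.84 0 0 0 0;0.6 0.84 0 0 0 0;0.6 0.84 0 0 0 0;0.6 0.84 0 0 0 0;0 0 0 0 0 0;0 0 0 0 0 0' && python3 go.py .675 -.13 .026 90
```

```text
clock: 10.75
tool_pos: [0.6764, -0.1294, 0.1601]
ee_rot: [-179.9, -0.0, 90.1]
contact_force: [0.1, -0.5, -1.5]
opening: 0.0108
grasp_force: 31.5
t 10.75 pos [ 0.6764 -0.1294  0.1601] rot [-1.7991e+02 -1.0000e-02  9.0130e+01] F [ 0.14 -0.48 -1.51] open 0.0108 grip 31.5
turn units [-0.02 -0.    0.03] then shift [-0.02 -0.05  4.47]
```

```bash
python3 -m jog '0 0 0.6 0 0 0; 0 0 0.8 0 0 0; 0 0 0.8 0 0 0; 0 0 0.8 0 0 0; 0 0 0.6 0 0 0; 0 0 0.4 0 0 0; 0 0 0.3 0 0 0; 0 0 0.17 0 0 0; 0 0 0 0 0 0; 0 0 0 0 0 0' && python3 -m jog '0 0 0 0 0 0; 0 0 0 0 0 0; 0 0 0 0 0 0; 0 0 0 0 0 0; 0 0 0 0 0 0' 0 && python3 -m jog '0 0 -0.4 0 0 0; 0 0 -0.8 0 0 0; 0 0 -0.9 0 0 0; 0 0 -0.9 0 0 0; 0 0 -0.9 0 0 0; 0 0 -0.8 0 0 0; 0 0 0 0 0 0'
python3 - <<'E'
from h import *
for n in("top","side"):
    im=cams.get_image(n); cv2.imwrite(f"pics/{n}3.png",im[...,::-1])
    # brass gland
    for c in blobs(im,(8,60,40),(32,255,255),15):
        u=c.mean((0,1)); P=cast(n,u,.051)[0]
        if abs(P[0]-.475)<.08 and abs(P[1]+.28)<.08: print(n,u.round(1),cv2.contourArea(c),rect(n,c,.051))
a=cv2.imread("pics/top3.png")[110:270,250:430];b=cv2.imread("pics/side3.png")[80:240,200:380]
cv2.imwrite("pics/c3.png",cv2.resize(np.hstack([a,b]),None,fx=2.2,fy=2.2,interpolation=cv2.INTER_CUBIC))
E
```

```text
clock: 11.58
tool_pos: [0.6763, -0.1309, 0.0283]
ee_rot: [179.9, 0.0, 90.0]
contact_force: [0.7, 0.4, -0.3]
opening: 0.0111
grasp_force: 31.5
clock: 12.0
tool_pos: [0.676, -0.1307, 0.0275]
ee_rot: [180.0, 0.0, 90.1]
contact_force: [-0.0, 0.3, -0.1]
opening: 0.071
grasp_force: 0.0
clock: 12.58
tool_pos: [0.678, -0.1311, 0.1767]
ee_rot: [179.4, 0.2, 90.1]
contact_force: [0.0, -0.8, 1.5]
opening: 0.0854
grasp_force: 0.0
top [353.5 190.3] 168.5 (array([ 471. , -271.5]), 44, 37, -44.7)
```

View pics/c3.png

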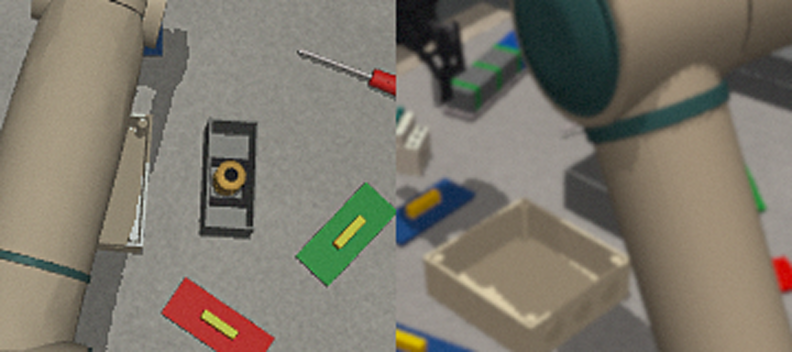

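The lid lies flat on the strip, with its bar at side-crop px (425,205). The top view shows the open box with its rim at crop px x 201-257, y 120-237, and the upright brass gland's top ring at (232,176). I compute both centres.

```bash
python3 - <<'E'
from h import *
im=cv2.imread("pics/top3.png")[...,::-1]; o=np.array([250,110])
print("rim", cast("top",np.array([[207,120],[257,123],[252,237],[201,235]])/2.2+o,.06).round(4), cast("top",np.array([[229.3,178.8]])/2.2+o,.06))
print("gland ring",cast("top",np.array([[232,176]])/2.2+o,.051))
for c in blobs(im.copy(),(8,60,120),(32,255,255),10):
    u=c.mean((0,1)); 
    if 340<u[0]<370 and 175<u[1]<205:
        (x,y),r=cv2.minEnclosingCircle(c);print(x,y,r,cast("top",(x,y),.051))
E
python3 go.py .475 -.275 .14 86.3
```

```text
rim [[ 0.5416 -0.2462]
 [ 0.5382 -0.309 ]
 [ 0.3925 -0.2993]
 [ 0.3945 -0.2363]] [[ 0.46593528 -0.27271664]]
gland ring [[ 0.47165016 -0.27758465]]
353.9886474609375 188.65908813476562 7.019735813140869 [[ 0.47542194 -0.27361161]]
t 12.6833 pos [ 0.6764 -0.1307  0.1704] rot [1.798e+02 5.000e-02 9.006e+01] F [-0.76  0.23 -0.14] open 0.0855 grip 0.0
turn units [0.04 0.01 0.75] then shift [-5.23 -6.39  1.01]
```

```bash
python3 -m jog '0 0 0 0 0 0.75; -0.65 -0.81 0 0 0 0;-0.65 -0.81 0 0 0 0;-0.65 -0.81 0 0 0 0;-0.65 -0.81 0 0 0 0;-0.65 -0.81 0 0 0 0;-0.65 -0.81 0 0 0 0;-0.65 -0.81 0 0 0 0;-0.65 -0.79 0 0 0 0; 0 0 0 0 0 0' 0.28 >/dev/null && python3 -m jog '0 0 0.5 0 0 0; 0 0 0.5 0 0 0; 0 0 0 0 0 0; 0 0 0 0 0 0'  && python3 go.py .473 -.275 .036 86.3
python3 - <<'E'
from h import *
im=cams.get_image("top"); a=im[140:240,300:420,::-1]
im=cams.get_image("side"); b=im[100:200,250:370,::-1]
cv2.imwrite("pics/c4.png",cv2.resize(np.hstack([a,b]),None,fx=3.3,fy=3.3,interpolation=cv2.INTER_CUBIC))
E
```

```text
clock: 13.85
tool_pos: [0.4718, -0.2731, 0.1367]
ee_rot: [-179.8, -0.1, 86.3]
contact_force: [0.5, -0.6, 0.4]
opening: 0.0612
grasp_force: 0.0
t 13.85 pos [ 0.4718 -0.2731  0.1367] rot [-1.7982e+02 -1.0000e-01  8.6320e+01] F [ 0.53 -0.6   0.39] open 0.0612 grip 0.0
turn units [-0.04 -0.02  0.  ] then shift [-0.06  0.04  3.36]
```

View pics/c4.png

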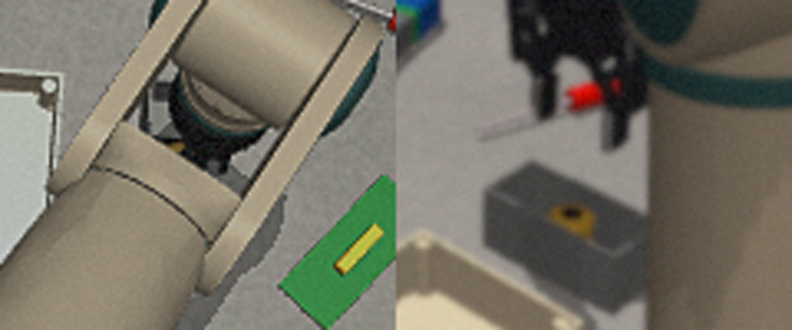

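The side crop shows the gland's top ring at (572,214), i.e. px (303.3,164.8), with the open jaws above it. I cross-check that ray.

```bash
python3 -c "
from h import *
print(cast('side',(303.3,164.8),.051),cast('side',(303.3,164.0),.051))"; python3 -m jog '0 0 0 0 0 0'|grep pos
```

```text
[[ 0.4742134  -0.27310363]] [[ 0.47643081 -0.27611841]]
tool_pos: [0.4729, -0.2739, 0.139]
```

```bash
python3 -m jog '0 0.03 0.5 0 0 0; 0 0 0.6 0 0 0; 0 0 0.6 0 0 0; 0 0 0.5 0 0 0; 0 0 0.4 0 0 0; 0 0 0.4 0 0 0; 0 0 0.3 0 0 0; 0 0 0.13 0 0 0; 0 0 0 0 0 0' && python3 -m jog '0 0 0 0 0 0; 0 0 0 0 0 0; 0 0 0 0 0 0; 0 0 0 0 0 0; 0 0 0 0 0 0; 0 0 0 0 0 0' 1 45 && python3 -m jog '0 0 -0.1 0 0 0; 0 0 -0.2 0 0 0; 0 0 -0.3 0 0 0; 0 0 -0.5 0 0 0; 0 0 -0.6 0 0 0; 0 0 -0.6 0 0 0; 0 0 -0.6 0 0 0; 0 0 -0.4 0 0 0; 0 0 0 0 0 0; 0 0 0 0 0 0' && python3 go.py .471 -.093 .14 86.3
```

```text
clock: 14.78
tool_pos: [0.4731, -0.2737, 0.0346]
ee_rot: [-179.9, -0.0, 86.3]
contact_force: [0.2, 0.1, 0.1]
opening: 0.0617
grasp_force: 0.0
clock: 15.28
tool_pos: [0.4747, -0.2746, 0.0371]
ee_rot: [179.8, 0.1, 86.3]
contact_force: [2.4, -0.3, 6.5]
opening: 0.036
grasp_force: 45.8
clock: 16.12
tool_pos: [0.4733, -0.2739, 0.1345]
ee_rot: [180.0, 0.0, 86.3]
contact_force: [-0.3, -0.3, -4.1]
opening: 0.0365
grasp_force: 45.5
t 16.1167 pos [ 0.4733 -0.2739  0.1345] rot [1.7998e+02 2.0000e-02 8.6310e+01] F [-0.26 -0.33 -4.1 ] open 0.0365 grip 45.5
turn units [0. 0. 0.] then shift [ 6.01 -0.47 -0.18]
```

```bash
python3 -m jog '0.5 -0.04 0 0 0 0; 0.8 -0.06 0 0 0 0; 0.8 -0.06 0 0 0 0; 0.9 -0.07 0 0 0 0; 0.9 -0.07 0 0 0 0; 0.8 -0.06 0 0 0 0; 0.8 -0.06 0 0 0 0; 0.5 -0.05 0 0 0 0; 0 0 0 0 0 0; 0 0 0 0 0 0' && python3 -m jog '0 0 0.4 0 0 0; 0 0 0.6 0 0 0; 0 0 0.6 0 0 0; 0 0 0.5 0 0 0; 0 0 0.4 0 0 0; 0 0 0.3 0 0 0; 0 0 0.2 0 0 0; 0 0 0.15 0 0 0; 0 0 0 0 0 0; 0 0 0 0 0 0' && python3 go.py
```

```text
clock: 16.95
tool_pos: [0.4701, -0.0923, 0.1331]
ee_rot: [-179.9, -0.0, 86.4]
contact_force: [-0.6, -1.3, -4.0]
opening: 0.037
grasp_force: 45.6
clock: 17.78
tool_pos: [0.4711, -0.0936, 0.0401]
ee_rot: [180.0, 0.0, 86.3]
contact_force: [0.2, -0.6, -3.0]
opening: 0.0366
grasp_force: 45.6
t 17.7833 pos [ 0.4711 -0.0936  0.0401] rot [1.7997e+02 1.0000e-02 8.6300e+01] F [ 0.16 -0.63 -3.04] open 0.0366 grip 45.6
```

```bash
python3 -m jog '0 0 0.05 0 0 0; 0 0 0.04 0 0 0; 0 0 0 0 0 0; 0 0 0 0 0 0' && python3 -m jog '0 0 0 0 0 0; 0 0 0 0 0 0; 0 0 0 0 0 0; 0 0 0 0 0 0; 0 0 0 0 0 0' 0 && python3 -m jog '0 0 -0.3 0 0 0; 0 0 -0.5 0 0 0; 0 0 -0.8 0 0 0; 0 0 -0.9 0 0 0; 0 0 -0.9 0 0 0; 0 0 -0.9 0 0 0; 0 0 -0.9 0 0 0; 0 0 0 0 0 0' && python3 -m jog '0 0 0 0 0 0; -0.8 0 0 0 0 0; -0.8 0 0 0 0 0; -0.8 0 0 0 0 0; -0.8 0 0 0 0 0; -0.8 0 0 0 0 0; -0.8 0 0 0 0 0; -0.8 0 0 0 0 0; -0.8 0 0 0 0 0;0 0 0 0 0 0' && python3 -m jog '0 0 0 0 0 0;-0.8 0 0 0 0 0; -0.8 0 0 0 0 0; -0.8 0 0 0 0 0; -0.8 0 0 0 0 0;0 0 0 0 0 0;0 0 0 0 0 0;0 0 0 0 0 0;0 0 0 0 0 0' && python3 m.py
python3 - <<'E'
from h import *
cv2.imwrite("pics/t5.png",cams.get_image("top")[...,::-1])
E
```

```text
clock: 18.12
tool_pos: [0.4715, -0.0935, 0.0381]
ee_rot: [179.9, 0.0, 86.3]
contact_force: [-0.8, 0.3, 3.1]
opening: 0.0365
grasp_force: 46.2
clock: 18.53
tool_pos: [0.4709, -0.0934, 0.0371]
ee_rot: [180.0, 0.0, 86.3]
contact_force: [0.9, 0.1, 0.2]
opening: 0.0854
grasp_force: 0.0
clock: 19.2
tool_pos: [0.473, -0.0939, 0.2001]
ee_rot: [179.4, 0.1, 86.3]
contact_force: [-0.0, 0.5, 0.1]
opening: 0.0857
grasp_force: 0.0
clock: 20.03
tool_pos: [0.4572, -0.2879, 0.1915]
ee_rot: [-179.9, -0.0, 86.1]
contact_force: [-0.2, 0.6, 0.3]
opening: 0.0855
grasp_force: 0.0
clock: 20.78
tool_pos: [0.4527, -0.3794, 0.193]
ee_rot: [-180.0, -0.0, 86.4]
contact_force: [0.1, 0.3, 0.4]
opening: 0.0853
grasp_force: 0.0
top bars z.08
[216. 188.] [467.6 104.6] 47 11 12.6
[149. 181.] [487.4 287.3] 48 11 12.2
[300. 124.] [ 652.8 -123.2] 44 9 -89.6
[179.  88.] [757.5 218.3] 41 18 62.8
lids z.064
[550. 390.] [ -52.  -757.3] 127 51 -5.3
[216. 189.] [468.  104.8] 134 55 12.2
[150. 182.] [487.1 287.4] 135 55 12.9
[300. 126.] [ 653. -124.] 129 50 -89.6
side bars z.08
[130. 279.] [484.3 290.8] 55 17 12.6
[203. 234.] [465.3 109.8] 52 19 10.7
[212. 171.] [613.  -68.8] 48 20 88.1
lids z.064
[132. 284.] [486.8 289.7] 134 55 13.5
[203. 239.] [468.3 107.7] 133 54 12.1
[213. 176.] [616.5 -71.6] 124 52 90.0
```

View pics/t5.png

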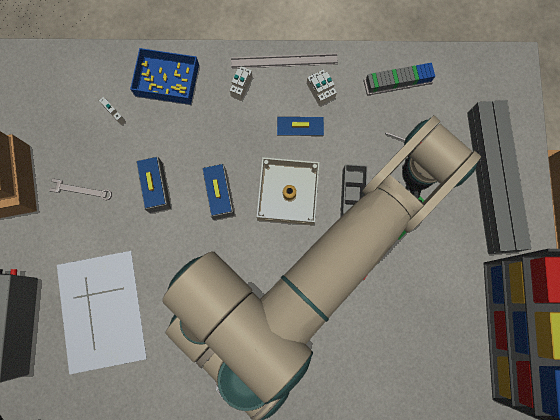

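The picture shows the gland upright in the enclosure at (289,191), the lid flat on the bench at (300,126), and the other boxes untouched at (151,182) and (217,190). The arm is clear, so I hand in.

```bash
python3 -c "
from cell import robot
print(robot.hand_in())"
```

```text
the job is handed in; nothing more can be done
None
```

The job is handed in, with no verdict returned: the first box hefted (0.56 kg) was the heavy one, its brass gland now stands in the enclosure with its lid on the bench, and the other two boxes were never touched.

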